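# Shut the ring drawers and the display case

## Task

Close up the ring stock on this jeweller's bench, pushing gently with the fingertips and picking nothing up: push the two pale wooden ring drawers of the small chest fully home, and push the glazed lid of the display case over and down until it lies shut. Leave the green tool drawer between them part open just as it is, do not slam, lift or shove the case about, and leave everything else where it stands.

Things in the scene. Friction and masses are not known exactly. Their poses are not given: they have to be found in the camera images.
- chest: Small wooden stock chest fixed to the bench, left or right of the middle: 258 mm wide (y), 180 deep (x), 75 high. Origin: on the bench under the middle of its front as it stands with drawers shut; +x points into the chest, -x is the way drawers come out. Three drawers abreast along y, pitch 84 mm: pale wood (+y), green (middle), pale wood (-y).
- drawer_left (a joint): how far the pale wooden ring drawer at the chest's +y end stands out (m): 0 = fully home, flush in the chest; it slides out to 0.11. Sliding friction about 1.5 N, no spring, a firm stop at 0.
- drawer_left_front (a point): point on the outer (robot-side) face of the drawer front, mid width, 52 mm above the bench: a good place to push (axes as the chest's). The front is flat, 80 mm wide, 12 thick, from 6 to 69 mm above the bench. A brass knob 16 mm wide stands 16 mm out of it, its centre 24 mm above the bench, mid width.
- drawer_mid (a joint): how far the green-fronted tool drawer in the middle, part open, to be left as it is stands out (m): 0 = fully home, flush in the chest; it slides out to 0.11. Sliding friction about 1.5 N, no spring, a firm stop at 0.
- drawer_mid_front (a point): point on the outer (robot-side) face of the drawer front, mid width, 52 mm above the bench: a good place to push (axes as the chest's). The front is flat, 80 mm wide, 12 thick, from 6 to 69 mm above the bench. A brass knob 16 mm wide stands 16 mm out of it, its centre 24 mm above the bench, mid width.
- drawer_right (a joint): how far the pale wooden ring drawer at the chest's -y end stands out (m): 0 = fully home, flush in the chest; it slides out to 0.11. Sliding friction about 1.5 N, no spring, a firm stop at 0.
- drawer_right_front (a point): point on the outer (robot-side) face of the drawer front, mid width, 52 mm above the bench: a good place to push (axes as the chest's). The front is flat, 80 mm wide, 12 thick, from 6 to 69 mm above the bench. A brass knob 16 mm wide stands 16 mm out of it, its centre 24 mm above the bench, mid width.
- case: Dark wooden ring display case with a glazed lid, loose on the bench, about 0.9 kg; 130 mm deep (its x), 160 mm wide (its y), 55 mm high without the lid. Origin: centre of its underside; its +x points to the hinge side, away from the robot. It stands on the side of the bench that the chest does not.
- lid (a joint): opening angle of the case's lid (rad): 0 = shut flat on the rim, about 1.57 = upright. A stiff friction hinge (about 0.15 N m): it stays where it is left and does not fall; it opens to 1.75.
- lid_hinge (a point): middle of the hinge line, at the case's +x rim, 55.5 mm above the case's underside; the hinge line is along the case's y. The frame turns with the lid: its -x points along the lid to the free edge, its +z out of the lid's outer face (up when shut, away from the robot when upright).
- lid_edge (a point): middle of the lid's free edge on its outer face. The lid is a flat panel, pale wooden frame with clear glass, 130 mm from hinge to free edge, 160 mm along y, 8 mm thick, no handle; its outer face lies 8 mm from the hinge line along the lid's +z.
- mug: Bystander: white china mug, 80 mm wide, 95 mm high, handle to one side. Origin at its underside.
- hammer: Bystander: small hammer lying flat, 240 mm long, near the front of the bench at the left. Origin mid length, at its underside.
- bottle: Bystander: white plastic bottle with a red cap, 52 mm wide, 110 mm high. Origin at its underside.
- block: Bystander: steel bench block, 50 x 50 x 24 mm, lying in front of the robot. Origin at its underside.
- mandrel: Bystander: upright tapered steel ring mandrel on a round wooden foot, 70 mm wide, 160 mm high. Origin at its underside.
- tin: Bystander: small amber jar with steel lid, 60 mm wide, 60 mm high, near the front of the bench at the right. Origin at its underside.
- ringbox: Bystander: closed blue ring box, 42 x 42 x 34 mm high, standing on the rear half of the chest's top. Origin at its underside.
- loupe: Bystander: black eyeglass loupe, 28 mm wide, 26 mm high, standing on the rear half of the chest's top. Origin at its underside.

How it is judged:
At the end, for the whole second after the job is handed in: Both pale drawers stand out less than 4 mm, the lid is open less than 0.05 rad and at rest, the green drawer is within 12 mm of where it started, the case stands level within 30 mm of where it started (value of joint each of drawer_left, drawer_right below 0.004 m and value of joint lid below 0.05 rad and distance of drawer_mid_front from where it was at the start of the episode below 0.012 m and distance of case from where it was at the start of the episode below 0.03 m and angle between case's own z axis and vertical below 0.05 rad and linear speed of case below 0.02 m/s and velocity of joint lid below 0.05 rad/s); the robot touches nothing.
It fails at once if the green tool drawer is moved more than 12 mm (not (distance of drawer_mid_front from where it was at the start of the episode below 0.012 m)).
It fails at once if the display case is lifted, tipped or shoved more than 30 mm (height (world z) of case above 0.01 m or angle between case's own z axis and vertical above 0.12 rad or distance of case from where it was at the start of the episode above 0.03 m).
It fails at once if a drawer is slammed (over 0.6 m/s) (velocity of joint any of drawer_left, drawer_right below -0.6 m/s).
It fails at once if the lid is slammed (over 5 rad/s) (velocity of joint lid below -5 rad/s).
It fails at once if a bystander is moved more than 20 mm or lifted (distance of any of mug, hammer, bottle, block, mandrel, tin, ringbox, loupe from where it was at the start of the episode above 0.02 m).
It also fails if it takes over 72 s, if anything falls off the work surface, if the arm or the gripper's body presses on something with over 40 N, if the wrist force passes 120 N, or if a joint passes its speed limit or range.

## Robot

A 7-joint arm with a two-finger parallel gripper is mounted at the origin on the work surface. World frame = base frame: x ahead of the robot, y to its left, z up, the work surface at z = 0. Lengths are in m, angles in rad, forces in N, time in s.
With the tool pointing down it reaches from about 0.4 to 0.85 m from the base axis. Payload 4.5 kg.
Tool frame: the origin (TCP) lies midway between the tips of the shut fingers; the grasp point (between the pads) lies 19 mm behind it; z points along the fingers, y is the direction in which the jaws open and shut (so a half turn about z gives the same grasp; the last joint's range is limited). The gripper opens to 88 mm and grips with 3 to 60 N. Pads are 18 mm wide; open, the fingers measure 123 mm over their backs; the gripper's body (75 mm by 187 mm) begins 45 mm behind the grasp point.
Start: joints at [-1.211, 0.689, -0.195, 1.565, 0.157, 0.902, -0.215], TCP at [0.2, 0.592, 0.239] pointing down, gripper open.
Joint ranges: [-3.01, 3.01], [-0.46, 2.08], [-1.47, 1.51], [0.13, 2.56], [-1, 4.14], [0.04, 2.09], [-2.66, 2.66]. Speed limits (rad/s): [2.57, 2.57, 3.14, 3.14, 3.14, 3.14, 3.14].

## Interface

Orientations are given as a unit quaternion [x, y, z, w].
In Python, from plant import r gives the robot as it stands. The module is installed in compiled form; this text tells all that it offers.
- The arm moves only by the tool carry_out, never from a script. Its argument "commands" is a list of rows, each a list of 6 numbers: the shift along the tool's x, y, z in m, then the turn, a rotation vector about the tool's x, y, z in degrees. In form: [[dx, dy, dz, wx, wy, wz], ...]. A call has 1 to 12 rows; each row is the pose to reach, as a shift and turn from the pose commanded when the call began, along the tool's axes at that moment; what a row does not reach only later rows make up. A row lasts 1/10 s, in which the tool goes at most 50 mm and 8.59 degrees, less where a joint would pass 70% of its speed; a pose out of reach is approached as far as the arm can. A call with a gripper value outside its range is refused whole. "fingers" is the closure in counts, from 0 (fully open) to 255 (shut), set as the call begins (left out, the last holds). The fingers move at their own pace and stop on an object; "grip_force" is the grip in N (left out, the last holds). Time passes only in rows, so rows that repeat a pose let the fingers close. It gives the time, the measured TCP pose, the force and the opening at its end, in the units of the state.
- r.get_state(): the state, without advancing time (a new reading comes with each control period).
- r.snapshot(name): name is "scene" or "side" or "wrist"; returns a dict with "img" (420x560x3 uint8, blue, green, red), "intrinsics" (3x3 intrinsics, pixels), "extrinsics" (4x4, takes a point from camera to world coordinates); the wrist camera has in their place "tool_from_camera" (4x4, takes a point from camera to tool coordinates, whose origin is the TCP and whose axes are the flange's). Camera axes: x right, y down, z forward; pixel columns grow to the right and rows downward; lengths in m; the calibration is good to about 2 mm. The wrist camera is an equidistant fisheye: a pixel r from the principal point sees the ray r / f radians off the axis. A picture is of the moment at which its call begins: read the wrist's pose just before it. There is no depth.
- r.finish_job(): hands the job in, once; it reports no verdict.
Trained networks look in a picture, given as the dict that the camera call returned (one of the last four; its "shot" number tells which), for a name from the list of things; names that differ only in an ending like _2 or _b are one class to them, and where a whole thing is asked for, a point or a joint stands for the part that bears it (a point fixed in the world has none). Each returns a list of dicts, best first, with "p" (0 to 1); they miss things now and then, are a little off and sometimes report something else, mostly with a low value. They report only what shows in the picture. A call takes as long as a camera call.
- r.spot_in(picture, label): "xyz" ([x, y, z] in m, in world coordinates, good to about 4 mm: the middle of the surface that is visible of it).
- r.spot_point(picture, label): "xyz" ([x, y, z] in m, in world coordinates, good to about 4 mm: a listed point, or the origin of a listed thing).
The state is a dict: "clock": time; "q": joint angles; "qd": joint speeds; "joint_torque": joint torques, N m; "tool_pos": TCP position; "eef_rot": TCP orientation; "contact_force": force on the tool from outside, world axes, zero at the start; "moment": the same for the moment, N m; "opening": opening from 0.0 (shut) to 1.0 (fully open).
Only numpy, scipy, OpenCV 4.12 (cv2) and the standard library are available. Lean on these libraries where they do the work, as an engineer would, in place of code of your own. Each camera call takes 0.05 s, during which the arm holds its last target.

## Working session

There is one attempt and no reset: what is moved stays moved. The work goes in short steps, Python scripts to look and compute and a tool call to move; the robot and the scene stay as the last step left them, time stands still between calls to the robot, and variables do not carry over. Pictures are saved under pics/ and viewed, and the job is handed in when it is done.

Besides the shell and the picture viewer there is one more tool, called after "Emit:" by a JSON object that holds its "fn" and its "kwargs", one argument or row to a line. carry_out: Moves the arm, as the interface text tells. Its arguments: {"type":"object","properties":{"commands":{"type":"array","items":{"type":"array","items":{"type":"number"}}},"fingers":{"type":"number"},"grip_force":{"type":"number"}},"required":["commands"]}

```bash
mkdir -p pics; ls; python3 - <<'E'
from plant import r
import cv2,numpy as np
s=r.get_state();print(s)
names="chest drawer_left_front drawer_mid_front drawer_right_front case lid_hinge lid_edge mug hammer bottle block mandrel tin ringbox loupe".split()
for c in ("scene","side"):
    p=r.snapshot(c);cv2.imwrite(f"pics/{c}0.png",p["img"])
    print(c,p["extrinsics"][:3,3].round(2))
    for n in names:
        print(n,[(np.round(d["xyz"],3).tolist(),round(d["p"],2)) for d in r.spot_point(p,n)[:2]])
print(r.get_state()["clock"])
E
```

```text
pics
{'clock': 0.0, 'q': array([-1.21116847,  0.68996945, -0.19449287,  1.56637099,  0.15731538,
        0.90251188, -0.21510748]), 'qd': array([ 1.39006808e-03, -3.60658326e-04, -9.92893779e-04,  1.07880986e-04,
       -3.85384736e-05,  9.19945529e-06, -7.93463477e-04]), 'joint_torque': array([-7.58401857e-04, -5.27571523e+01, -1.26714002e+00, -1.53434855e+01,
       -5.26293903e-02,  6.45851178e-03,  1.66575783e-04]), 'tool_pos': array([0.1999137 , 0.59147827, 0.2379114 ]), 'eef_rot': array([ 1.62157911e-01,  9.86764379e-01, -9.31226414e-04, -6.91641091e-05]), 'contact_force': array([0.17237647, 0.34489583, 0.55284124]), 'moment': array([ 0.00771166, -0.05487517, -0.0453772 ]), 'opening': 1.002482582840896}
scene [ 1.14 -0.38  0.92]
chest [([0.538, -0.21, 0.002], 0.8), ([0.604, 0.211, 0.055], 0.62)]
drawer_left_front [([0.47, -0.132, 0.052], 0.8)]
drawer_mid_front [([0.509, -0.211, 0.051], 0.83), ([0.67, -0.162, 0.077], 0.72)]
drawer_right_front [([0.48, -0.297, 0.053], 0.58), ([0.472, -0.129, 0.053], 0.17)]
case [([0.542, 0.211, -0.001], 0.73)]
lid_hinge [([0.607, 0.211, 0.051], 0
[... 459 characters left out ...]
, 0.002], 0.88)]
drawer_left_front [([0.469, -0.129, 0.051], 0.95)]
drawer_mid_front [([0.511, -0.21, 0.057], 0.65), ([0.591, 0.212, 0.184], 0.24)]
drawer_right_front [([0.484, -0.297, 0.052], 0.68)]
case [([0.541, 0.216, -0.001], 0.96), ([0.539, -0.208, -0.001], 0.49)]
lid_hinge []
lid_edge [([0.59, 0.214, 0.184], 0.88)]
mug [([0.56, 0.468, 0.001], 0.58)]
hammer [([0.305, 0.382, 0.0], 0.72)]
bottle [([0.482, -0.453, -0.0], 0.81), ([0.663, -0.275, 0.075], 0.44)]
block [([0.364, -0.026, -0.001], 0.58)]
mandrel [([0.586, -0.48, -0.004], 0.83)]
tin [([0.371, -0.402, -0.002], 0.82), ([0.558, 0.471, -0.002], 0.65)]
ringbox [([0.67, -0.159, 0.074], 0.63)]
loupe [([0.664, -0.275, 0.075], 0.68)]
1.6
```

View pics/scene0.png

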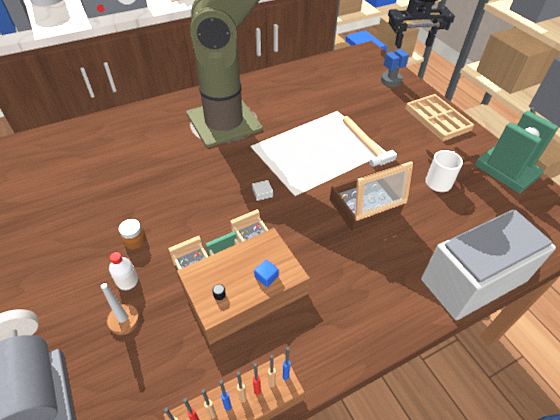

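View pics/side0.png

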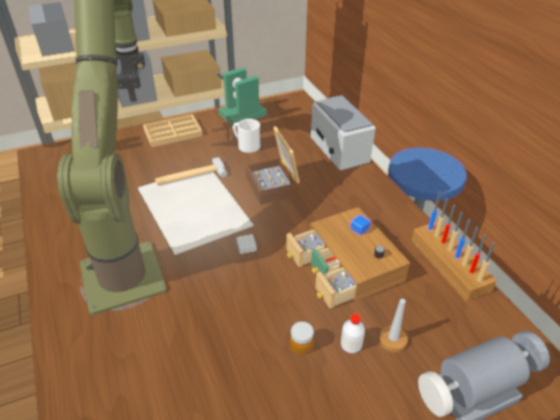

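```bash
python3 - <<'E'
import cv2
a=cv2.imread("pics/scene0.png")
cv2.imwrite("pics/z1.png",cv2.resize(a[200:350,150:330],None,fx=4.4,fy=4,interpolation=cv2.INTER_CUBIC)[:600,:800])
cv2.imwrite("pics/z2.png",cv2.resize(a[150:300,320:520],None,fx=4,fy=4,interpolation=cv2.INTER_CUBIC))
E
```

```text
(no output)
```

View pics/z1.png

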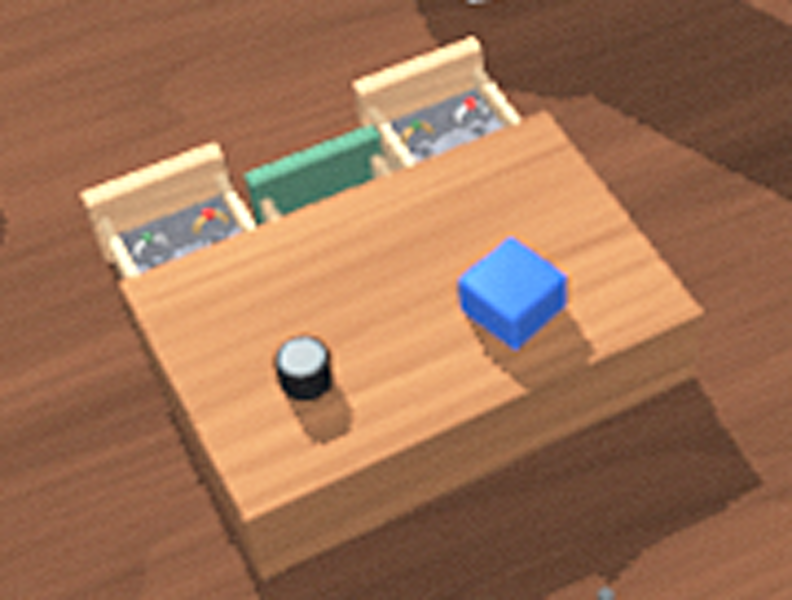

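View pics/z2.png

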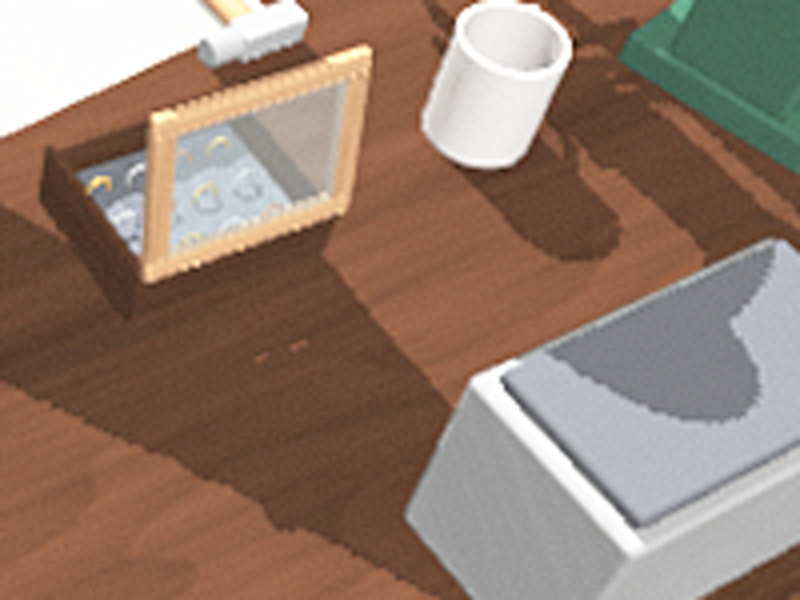

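```bash
python3 - <<'E'
from plant import r
import numpy as np
p=r.snapshot("scene");K=np.array(p["intrinsics"]);T=np.array(p["extrinsics"])
def pt(u,v,z):
    d=T[:3,:3]@np.linalg.solve(K,[u,v,1]);o=T[:3,3];return o+d*(z-o[2])/d[2]
c=[pt(150+a/4.4,200+b/4,.075) for a,b in((124,283),(545,112),(703,312),(248,517))]
for x in c: print(x.round(3))
for i in range(4):
    d=c[(i+1)%4]-c[i];print(np.linalg.norm(d).round(3),np.degrees(np.arctan2(d[1],d[0])).round(1))
l=[pt(320+a/4,150+b/4,z) for a,b,z in((150,112,.183),(372,47,.183),(345,215,.056),(147,280,.056))]
for x in l: print(x.round(3))
d=l[1]-l[0];print(np.linalg.norm(d),np.degrees(np.arctan2(d[1],d[0])));d=l[2]-l[3];print(np.linalg.norm(d),np.degrees(np.arctan2(d[1],d[0])))
print("toaster",pt(320+405/4,150+515/4,.0).round(3),[pt(320+472/4,150+380/4,z).round(3) for z in(.15,.2)])
E
```

```text
[ 0.562 -0.336  0.075]
[ 0.549 -0.082  0.075]
[ 0.717 -0.074  0.075]
[ 0.726 -0.329  0.075]
0.255 92.9
0.167 3.0
0.256 -87.8
0.164 -177.4
[0.578 0.132 0.183]
[0.592 0.293 0.183]
[0.623 0.285 0.056]
[0.61  0.131 0.056]
0.1606799993094868 84.81729874123529
0.15383333418121614 85.18236334785088
toaster [0.807 0.203 0.   ] [array([0.809, 0.199, 0.15 ]), array([0.831, 0.161, 0.2  ])]
```

```bash
cat > h.py <<'E'
from plant import r
import numpy as np
from scipy.spatial.transform import Rotation as R
def goal(yaw_deg):  # tool pointing down, tool x along world angle
    a=np.radians(yaw_deg);x=np.array([np.cos(a),np.sin(a),0]);z=np.array([0,0,-1.]);return R.from_matrix(np.c_[x,np.cross(z,x),z])
def show(pts,yaw):
    s=r.get_state();R0=R.from_quat(s["eef_rot"]);p0=s["tool_pos"]
    print("t",s["clock"],"pos",p0.round(4),"F",s["contact_force"].round(2),"xdir",np.degrees(np.arctan2(*R0.as_matrix()[1::-1,0])).round(1),"op",s["opening"])
    w=(R0.inv()*goal(yaw)).as_rotvec(degrees=True)
    for p in pts: print(p,"->",R0.inv().apply(np.array(p)-p0).round(4),w.round(2))
E
python3 -c "
from h import *
show([(.65,.207,.30),(.2,.59,.30)],175)"
```

```text
t 1.65 pos [0.2    0.5922 0.2388] F [ 0.2  -0.3  -0.68] xdir 161.3 op 0.9971254704466235
(0.65, 0.207, 0.3) -> [-0.5496 -0.2209 -0.0613] [ 1.000e-02 -0.000e+00 -1.367e+01]
(0.2, 0.59, 0.3) -> [-0.0007 -0.0021 -0.0612] [ 1.000e-02 -0.000e+00 -1.367e+01]
```

Emit:
{"fn": "carry_out", "kwargs": {
  "commands": [
    [0,0,-0.03,0,0,-3],
    [-0.03,-0.012,-0.061,0,0,-6],
    [-0.065,-0.026,-0.061,0,0,-9],
    [-0.1,-0.04,-0.061,0,0,-12],
    [-0.14,-0.056,-0.061,0,0,-13.7],
    [-0.18,-0.072,-0.061,0,0,-13.7],
    [-0.22,-0.088,-0.061,0,0,-13.7],
    [-0.26,-0.105,-0.061,0,0,-13.7],
    [-0.29,-0.117,-0.061,0,0,-13.7],
    [-0.31,-0.125,-0.061,0,0,-13.7],
    [-0.31,-0.125,-0.061,0,0,-13.7]
  ],
  "fingers": 255,
  "grip_force": 20
}}

```text
clock: 2.75
tool_pos: [0.4571, 0.371, 0.2995]
eef_rot: [0.047, 0.999, -0.001, 0.001]
contact_force: [0.0, 0.4, 0.2]
opening: 0.026
```

```bash
python3 -c "
from h import *
show([(.65,.207,.30)],175)"
```

```text
t 2.75 pos [0.4571 0.371  0.2995] F [0.02 0.42 0.24] xdir 174.6 op 0.02557931531393034
(0.65, 0.207, 0.3) -> [-2.074e-01 -1.452e-01  2.000e-04] [-0.11  0.12 -0.37]
```

Emit:
{"fn": "carry_out", "kwargs": {
  "commands": [
    [-0.03,-0.02,0,0,0,0],
    [-0.065,-0.045,0,0,0,0],
    [-0.1,-0.07,0,0,0,0],
    [-0.14,-0.1,0,0,0,0],
    [-0.175,-0.125,0,0,0,0],
    [-0.205,-0.145,0,0,0,0],
    [-0.205,-0.145,0,0,0,0],
    [-0.205,-0.145,0.03,0,0,0],
    [-0.205,-0.145,0.06,0,0,0],
    [-0.205,-0.145,0.09,0,0,0],
    [-0.205,-0.145,0.12,0,0,0],
    [-0.205,-0.145,0.12,0,0,0]
  ]
}}

```text
clock: 3.95
tool_pos: [0.6411, 0.2136, 0.1756]
eef_rot: [0.042, 0.999, -0.001, -0.005]
contact_force: [-0.3, -0.7, 0.0]
opening: -0.001
```

```bash
python3 - <<'E'
from h import *
import cv2
show([(.65,.207,.15)],175)
for c in("scene","side","wrist"):
  p=r.snapshot(c);cv2.imwrite(f"pics/{c}1.png",p["img"])
  if c!="wrist": print([(np.round(d["xyz"],3),d["p"]) for d in r.spot_point(p,"lid_edge")[:1]])
a=cv2.imread("pics/scene1.png")[60:260,300:500];b=cv2.imread("pics/side1.png")[100:300,200:400]
cv2.imwrite("pics/m1.png",cv2.resize(np.hstack([a,b]),None,fx=2,fy=2))
E
```

```text
t 3.95 pos [0.6411 0.2136 0.1756] F [-0.34 -0.69  0.02] xdir 175.2 op -0.000822492399722022
(0.65, 0.207, 0.15) -> [-0.0096 -0.0057  0.0255] [-0.15 -0.51  0.21]
[(array([0.594, 0.213, 0.184]), 0.71)]
[(array([0.594, 0.211, 0.184]), 0.73)]
```

View pics/m1.png

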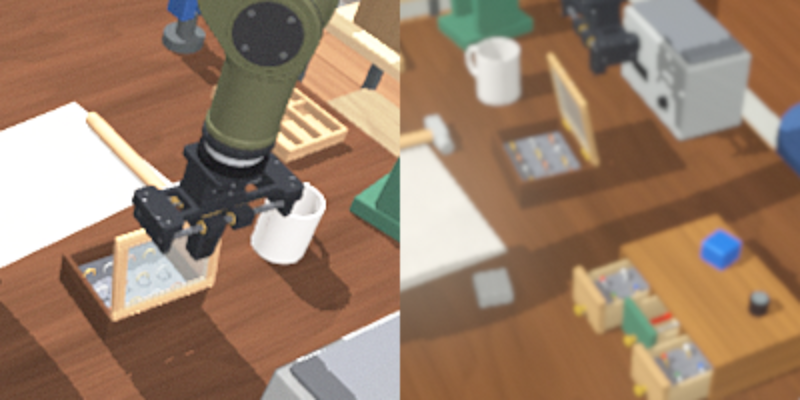

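Emit:
{"fn": "carry_out", "kwargs": {
  "commands": [
    [0,0,0.005,0,0,0],
    [0,0,0.015,0,0,0],
    [0.01,0,0.015,0,0,0],
    [0.015,0,0.015,0,0,0],
    [0.015,0,0.015,0,0,0],
    [0.015,0,0.015,0,0,0]
  ]
}}

```text
clock: 4.8
tool_pos: [0.6308, 0.2137, 0.1649]
eef_rot: [0.043, 0.999, 0.0, 0.0]
contact_force: [0.0, -0.3, -0.8]
opening: 0.005
```

```bash
cat > lid.py <<'E'
from h import *
import sys
show([],175)
s=r.get_state();p=s["tool_pos"];d=p[:2]-[.607,.211];u=-.9962*d[0]+.0872*d[1];Z=p[2];v=-.0872*d[0]-.9962*d[1]
print("u",u,"z",Z,"lateral",v)
rr=.105
for th in np.arange(float(sys.argv[1]),float(sys.argv[2])-.001,-.1):
    uu=rr*np.cos(th)-.008*np.sin(th)-.009;z=.0555+rr*np.sin(th)+.008*np.cos(th)
    print(round(th,2),round(uu-u,4),round(Z-z,4))
E
python3 lid.py 1.5 -.1
```

```text
t 4.8 pos [0.6308 0.2137 0.1649] F [ 0.03 -0.32 -0.8 ] xdir 175.0 op 0.005315631364787276
u -0.023466251310128996 z 0.16486249872273434 lateral -0.004720975832933523
1.5 0.0139 0.0041
1.4 0.0244 0.0045
1.3 0.0348 0.006
1.2 0.0451 0.0086
1.1 0.055 0.0122
1.0 0.0645 0.0167
0.9 0.0735 0.0221
0.8 0.0819 0.0285
0.7 0.0896 0.0356
0.6 0.0966 0.0435
0.5 0.1028 0.052
0.4 0.1081 0.0611
0.3 0.1124 0.0707
0.2 0.1158 0.0807
0.1 0.1181 0.0909
-0.0 0.1195 0.1014
-0.1 0.1197 0.1119
```

Emit:
{"fn": "carry_out", "kwargs": {
  "commands": [
    [0.007,0,0.002,0,0,0],
    [0.014,0,0.004,0,0,0],
    [0.024,0,0.0045,0,0,0],
    [0.035,0,0.006,0,0,0],
    [0.045,0,0.0085,0,0,0],
    [0.055,0,0.012,0,0,0],
    [0.0645,0,0.0165,0,0,0],
    [0.0735,0,0.022,0,0,0],
    [0.082,0,0.0285,0,0,0],
    [0.082,0,0.0285,0,0,0]
  ]
}}

```text
clock: 5.8
tool_pos: [0.5465, 0.2208, 0.1353]
eef_rot: [0.043, 0.999, -0.0, -0.002]
contact_force: [-0.1, 0.6, -1.0]
opening: 0.003
```

```bash
python3 lid.py .8 -.1; python3 - <<'E'
from h import *
import cv2
for c in("scene","side"):
  p=r.snapshot(c);cv2.imwrite(f"pics/{c}2.png",p["img"])
  for n in("lid_edge","case"): print(n,[(np.round(d["xyz"],3),d["p"]) for d in r.spot_point(p,n)[:1]])
a=cv2.imread("pics/scene2.png")[60:260,300:500];b=cv2.imread("pics/side2.png")[100:300,200:400]
cv2.imwrite("pics/m2.png",cv2.resize(np.hstack([a,b]),None,fx=2,fy=2))
E
```

```text
t 5.8 pos [0.5465 0.2208 0.1353] F [-0.12  0.64 -1.04] xdir 175.1 op 0.003457887236008823
u 0.06108931410577404 z 0.1352527320542196 lateral -0.0045188191473598096
0.8 -0.0027 -0.0011
0.7 0.0051 0.006
0.6 0.0121 0.0139
0.5 0.0182 0.0224
0.4 0.0235 0.0315
0.3 0.0279 0.0411
0.2 0.0312 0.0511
0.1 0.0336 0.0613
0.0 0.0349 0.0718
-0.1 0.0352 0.0823
lid_edge [(array([0.518, 0.218, 0.146]), 0.63)]
case [(array([ 0.543,  0.21 , -0.003]), 0.97)]
lid_edge [(array([0.519, 0.214, 0.149]), 0.72)]
case [(array([ 0.671, -0.158,  0.077]), 0.64)]
```

View pics/m2.png

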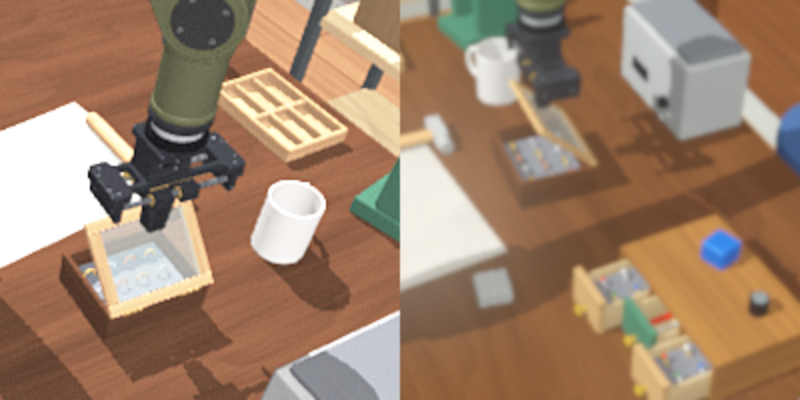

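Emit:
{"fn": "carry_out", "kwargs": {
  "commands": [
    [0.005,0,0.006,0,0,0],
    [0.012,0,0.014,0,0,0],
    [0.018,0,0.0225,0,0,0],
    [0.0235,0,0.0315,0,0,0],
    [0.028,0,0.041,0,0,0],
    [0.031,0,0.051,0,0,0],
    [0.033,0,0.058,0,0,0],
    [0.0345,0,0.064,0,0,0],
    [0.035,0,0.068,0,0,0],
    [0.035,0,0.07,0,0,0],
    [0.035,0,0.07,0,0,0]
  ]
}}

```text
clock: 7.2
tool_pos: [0.5138, 0.2238, 0.066]
eef_rot: [0.043, 0.999, 0.0, -0.0]
contact_force: [0.1, -0.7, 0.8]
opening: 0.005
```

```bash
python3 lid.py .1 -.1; python3 - <<'E'
from h import *
import cv2
for c in("scene","side"):
  p=r.snapshot(c);cv2.imwrite(f"pics/{c}3.png",p["img"])
  for n in("lid_edge","case"): print(n,[(np.round(d["xyz"],3),d["p"]) for d in r.spot_point(p,n)[:1]])
a=cv2.imread("pics/scene3.png")[60:260,300:500];b=cv2.imread("pics/side3.png")[100:300,200:400]
cv2.imwrite("pics/m3.png",cv2.resize(np.hstack([a,b]),None,fx=2,fy=2))
E
```

```text
t 7.2 pos [0.5138 0.2238 0.066 ] F [ 0.06 -0.7   0.84] xdir 175.0 op 0.005398449508729225
u 0.0939205049672158 z 0.0660047980225235 lateral -0.004651079982896053
0.1 0.0008 -0.0079
0.0 0.0021 0.0025
-0.1 0.0024 0.013
lid_edge [(array([0.48 , 0.217, 0.063]), 0.75)]
case [(array([ 0.542,  0.21 , -0.001]), 0.63)]
lid_edge [(array([0.479, 0.217, 0.063]), 0.79)]
case [(array([ 0.546,  0.219, -0.   ]), 0.83)]
```

View pics/m3.png

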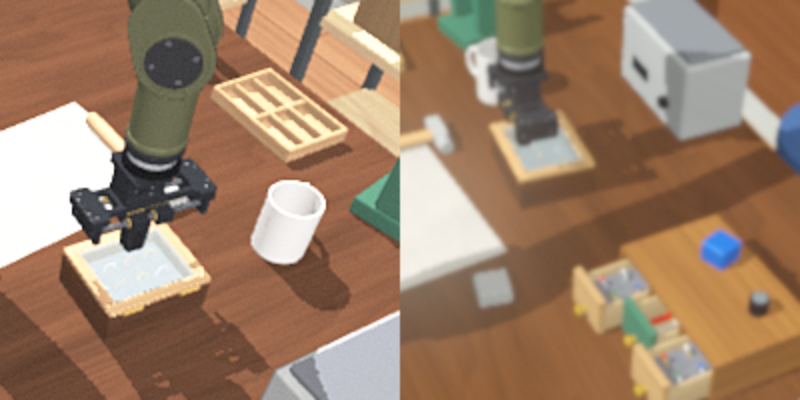

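Nearly shut; press down in small steps, checking the force.

Emit:
{"fn": "carry_out", "kwargs": {
  "commands": [
    [0.001,0,0.001,0,0,0],
    [0.001,0,0.002,0,0,0],
    [0.001,0,0.003,0,0,0],
    [0.001,0,0.0035,0,0,0],
    [0.001,0,0.0035,0,0,0]
  ]
}}

```text
clock: 8.0
tool_pos: [0.5129, 0.2239, 0.0638]
eef_rot: [0.043, 0.999, 0.0, 0.0]
contact_force: [-2.6, 0.3, 11.2]
opening: 0.005
```

Emit:
{"fn": "carry_out", "kwargs": {
  "commands": [
    [0,0,-0.005,0,0,0],
    [0,0,-0.03,0,0,0],
    [0,0,-0.065,0,0,0],
    [0,0,-0.1,0,0,0],
    [0,0,-0.13,0,0,0],
    [0,0,-0.13,0,0,0]
  ]
}}

```text
clock: 8.6
tool_pos: [0.5151, 0.2251, 0.1966]
eef_rot: [0.044, 0.999, 0.002, 0.003]
contact_force: [0.2, 0.1, -0.7]
opening: 0.003
```

```bash
python3 -c "
from h import *
import cv2
show([(.43,-.132,.194),(.43,-.132,.044)],182.7)
p=r.snapshot('scene');cv2.imwrite('pics/s4.png',p['img'])
for n in('lid_edge','case','lid_hinge'): print(n,[(np.round(d['xyz'],3),d['p']) for d in r.spot_point(p,n)[:1]])
cv2.imwrite('pics/s4z.png',cv2.resize(p['img'][140:240,310:430],None,fx=5,fy=5))
"
```

```text
t 8.6 pos [0.5151 0.2251 0.1966] F [ 0.2   0.12 -0.73] xdir 175.0 op 0.0034224213377386566
(0.43, -0.132, 0.194) -> [ 0.0538 -0.3631  0.0006] [ 0.23  0.39 -7.69]
(0.43, -0.132, 0.044) -> [ 0.0547 -0.3638  0.1506] [ 0.23  0.39 -7.69]
lid_edge [(array([0.476, 0.219, 0.061]), 0.58)]
case [(array([ 0.545,  0.212, -0.002]), 0.91)]
lid_hinge [(array([0.606, 0.208, 0.057]), 0.7)]
```

View pics/s4z.png

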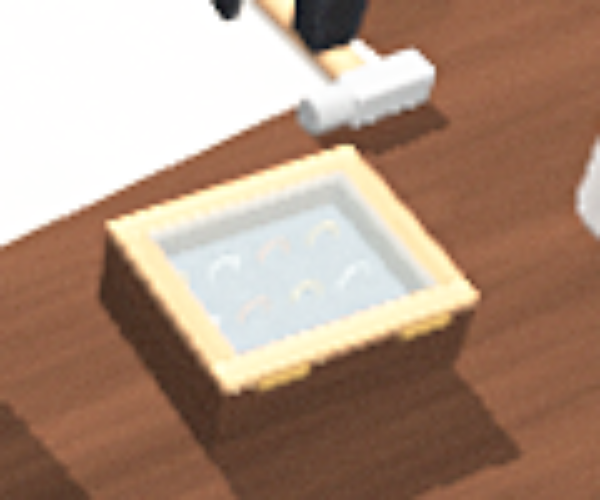

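Emit:
{"fn": "carry_out", "kwargs": {
  "commands": [
    [0.005,-0.03,0,0,0,-1.5],
    [0.011,-0.07,0,0,0,-3],
    [0.017,-0.11,0,0,0,-4.5],
    [0.023,-0.155,0,0,0,-6],
    [0.03,-0.2,0,0,0,-7.7],
    [0.036,-0.245,0,0,0,-7.7],
    [0.043,-0.29,0,0,0,-7.7],
    [0.05,-0.33,0,0,0,-7.7],
    [0.054,-0.355,0,0,0,-7.7],
    [0.054,-0.364,0,0,0,-7.7],
    [0.054,-0.364,0,0,0,-7.7],
    [0.054,-0.364,0,0,0,-7.7]
  ]
}}

```text
clock: 10.0
tool_pos: [0.4281, -0.1324, 0.1923]
eef_rot: [-0.025, 1.0, 0.001, 0.0]
contact_force: [0.1, 0.1, -0.1]
opening: 0.006
```

```bash
python3 -c "
from h import *
show([(.43,-.132,.194),(.43,-.132,.044)],182.7)
"
```

```text
t 10.0 pos [ 0.4281 -0.1324  0.1923] F [ 0.14  0.14 -0.13] xdir -177.1 op 0.00569241269490933
(0.43, -0.132, 0.194) -> [-0.0019  0.0003 -0.0017] [0.09 0.01 0.16]
(0.43, -0.132, 0.044) -> [-1.900e-03  1.000e-04  1.483e-01] [0.09 0.01 0.16]
```

Emit:
{"fn": "carry_out", "kwargs": {
  "commands": [
    [0,0,0.03,0,0,0],
    [0,0,0.065,0,0,0],
    [0,0,0.1,0,0,0],
    [0,0,0.13,0,0,0],
    [0,0,0.148,0,0,0],
    [0,0,0.148,0,0,0],
    [-0.01,0,0.148,0,0,0],
    [-0.02,0,0.148,0,0,0],
    [-0.028,0,0.148,0,0,0],
    [-0.034,0,0.148,0,0,0],
    [-0.04,0,0.148,0,0,0],
    [-0.04,0,0.148,0,0,0]
  ]
}}

```text
clock: 11.2
tool_pos: [0.4686, -0.1319, 0.045]
eef_rot: [-0.024, 1.0, 0.0, 0.001]
contact_force: [-0.4, -0.2, -0.2]
opening: 0.003
```

```bash
python3 -c "
from h import *
import cv2
show([(.524,-.1275,.044)],182.7)
p=r.snapshot('side');cv2.imwrite('pics/s5.png',p['img'])
cv2.imwrite('pics/s5z.png',cv2.resize(p['img'][180:330,240:420],None,fx=4,fy=4))
"
```

```text
t 11.2 pos [ 0.4686 -0.1319  0.045 ] F [-0.36 -0.15 -0.23] xdir -177.2 op 0.0033736431102426405
(0.524, -0.1275, 0.044) -> [-0.0556  0.0017  0.001 ] [0.02 0.09 0.06]
```

View pics/s5z.png

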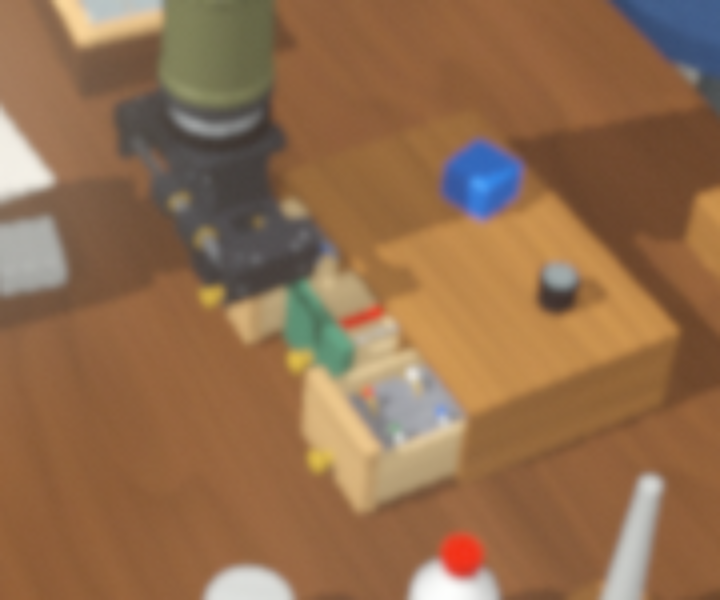

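Emit:
{"fn": "carry_out", "kwargs": {
  "commands": [
    [-0.01,0.001,0,0,0,0],
    [-0.02,0.001,0,0,0,0],
    [-0.03,0.001,0,0,0,0],
    [-0.037,0.001,0,0,0,0],
    [-0.043,0.001,0,0,0,0],
    [-0.048,0.001,0,0,0,0],
    [-0.052,0.001,0,0,0,0],
    [-0.052,0.001,0,0,0,0]
  ]
}}

```text
clock: 12.05
tool_pos: [0.5207, -0.1283, 0.0448]
eef_rot: [-0.024, 1.0, 0.0, 0.001]
contact_force: [-0.1, 0.6, 0.6]
opening: 0.003
```

Emit:
{"fn": "carry_out", "kwargs": {
  "commands": [
    [-0.002,0,0,0,0,0],
    [-0.003,0,0,0,0,0],
    [-0.004,0,0,0,0,0],
    [-0.004,0,0,0,0,0]
  ]
}}

```text
clock: 12.45
tool_pos: [0.5235, -0.1281, 0.0447]
eef_rot: [-0.024, 1.0, 0.0, 0.0]
contact_force: [-1.4, 0.2, -0.5]
opening: 0.006
```

Emit:
{"fn": "carry_out", "kwargs": {
  "commands": [
    [-0.001,0,0,0,0,0],
    [-0.002,0,0,0,0,0],
    [-0.002,0,0,0,0,0],
    [-0.002,0,0,0,0,0]
  ]
}}

```text
clock: 12.85
tool_pos: [0.5256, -0.1284, 0.0447]
eef_rot: [-0.024, 1.0, 0.0, 0.0]
contact_force: [-0.8, 1.3, -0.1]
opening: 0.006
```

Emit:
{"fn": "carry_out", "kwargs": {
  "commands": [
    [-0.001,0,0,0,0,0],
    [-0.002,0,0,0,0,0],
    [-0.002,0,0,0,0,0],
    [-0.002,0,0,0,0,0]
  ]
}}

```text
clock: 13.25
tool_pos: [0.5273, -0.1284, 0.0446]
eef_rot: [-0.024, 1.0, 0.0, -0.0]
contact_force: [-2.5, 0.6, 0.7]
opening: 0.006
```

Emit:
{"fn": "carry_out", "kwargs": {
  "commands": [
    [-0.001,0,0,0,0,0],
    [-0.002,0,0,0,0,0],
    [-0.002,0,0,0,0,0],
    [-0.002,0,0,0,0,0]
  ]
}}

```text
clock: 13.65
tool_pos: [0.5272, -0.1284, 0.0446]
eef_rot: [-0.024, 1.0, -0.0, -0.002]
contact_force: [-6.4, 1.7, 3.2]
opening: 0.004
```

Emit:
{"fn": "carry_out", "kwargs": {
  "commands": [
    [-0.001,0,0,0,0,0],
    [-0.002,0,0,0,0,0],
    [-0.002,0,0,0,0,0],
    [-0.002,0,0,0,0,0]
  ]
}}

```text
clock: 14.05
tool_pos: [0.5272, -0.1285, 0.0445]
eef_rot: [-0.024, 1.0, -0.0, -0.004]
contact_force: [-9.4, 1.4, 6.1]
opening: 0.002
```

Emit:
{"fn": "carry_out", "kwargs": {
  "commands": [
    [0.01,0,0,0,0,0],
    [0.03,0,0,0,0,0],
    [0.06,0,0,0,0,0],
    [0.09,0,0,0,0,0],
    [0.105,0,0,0,0,0],
    [0.105,0,0,0,0,0]
  ]
}}

```text
clock: 14.65
tool_pos: [0.425, -0.1335, 0.0449]
eef_rot: [-0.024, 1.0, -0.0, -0.001]
contact_force: [2.0, -0.8, -0.8]
opening: 0.006
```

```bash
python3 -c "
from h import *
import cv2
show([(.43,-.3,.045),(.533,-.295,.045)],182.7)
p=r.snapshot('side');cv2.imwrite('pics/s6.png',p['img'])
for n in('drawer_left_front','drawer_mid_front','drawer_right_front'): print(n,[(np.round(d['xyz'],3),d['p']) for d in r.spot_point(p,n)[:1]])
cv2.imwrite('pics/s6z.png',cv2.resize(p['img'][180:330,240:420],None,fx=4,fy=4))
"
```

```text
t 14.65 pos [ 0.425  -0.1335  0.0449] F [ 2.04 -0.81 -0.82] xdir -177.3 op 0.006398157041640955
(0.43, -0.3, 0.045) -> [ 0.0029 -0.1665  0.    ] [-0.03 -0.08  0.01]
(0.533, -0.295, 0.045) -> [-1.002e-01 -1.664e-01 -1.000e-04] [-0.03 -0.08  0.01]
drawer_left_front [(array([ 0.533, -0.128,  0.053]), 0.74)]
drawer_mid_front [(array([ 0.511, -0.211,  0.052]), 0.85)]
drawer_right_front [(array([ 0.483, -0.295,  0.054]), 0.83)]
```

View pics/s6z.png

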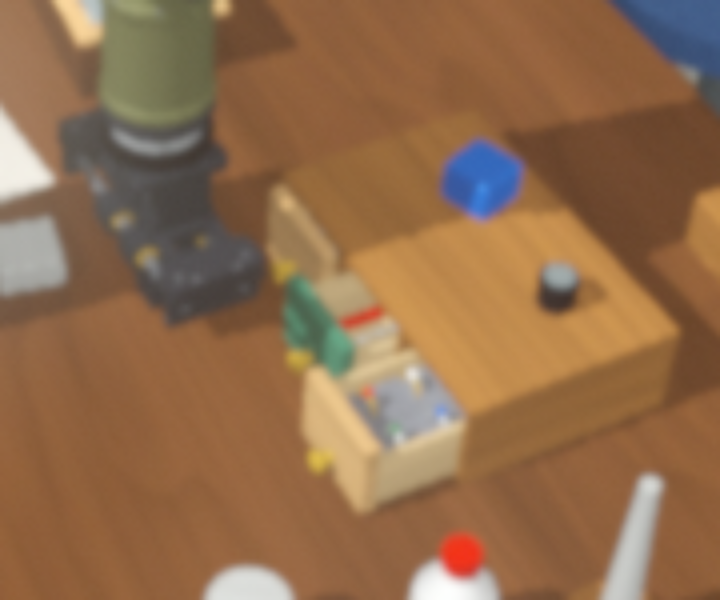

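Emit:
{"fn": "carry_out", "kwargs": {
  "commands": [
    [0,-0.03,0,0,0,0],
    [0,-0.065,0,0,0,0],
    [0,-0.1,0,0,0,0],
    [0,-0.135,0,0,0,0],
    [0,-0.16,0,0,0,0],
    [0,-0.166,0,0,0,0],
    [0,-0.166,0,0,0,0],
    [-0.01,-0.166,0,0,0,0],
    [-0.02,-0.166,0,0,0,0],
    [-0.03,-0.166,0,0,0,0],
    [-0.035,-0.166,0,0,0,0],
    [-0.035,-0.166,0,0,0,0]
  ]
}}

```text
clock: 16.05
tool_pos: [0.4709, -0.2964, 0.0447]
eef_rot: [-0.025, 1.0, 0.0, 0.001]
contact_force: [0.1, 0.4, 0.7]
opening: 0.006
```

```bash
python3 -c "
from h import *
import cv2
show([(.533,-.295,.045)],182.7)
p=r.snapshot('side');cv2.imwrite('pics/s7.png',p['img'])
cv2.imwrite('pics/s7z.png',cv2.resize(p['img'][180:330,240:420],None,fx=4,fy=4))
"
```

```text
t 16.05 pos [ 0.4709 -0.2964  0.0447] F [0.12 0.36 0.68] xdir -177.2 op 0.006346259997480546
(0.533, -0.295, 0.045) -> [-0.0621 -0.0017 -0.0002] [0.02 0.07 0.13]
```

View pics/s7z.png

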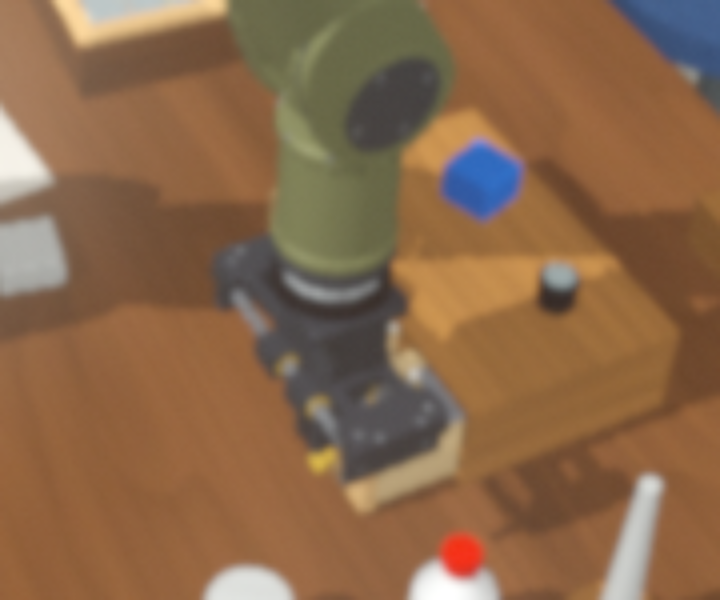

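Emit:
{"fn": "carry_out", "kwargs": {
  "commands": [
    [-0.01,0,0,0,0,0],
    [-0.02,0,0,0,0,0],
    [-0.03,0,0,0,0,0],
    [-0.04,0,0,0,0,0],
    [-0.047,0,0,0,0,0],
    [-0.053,0,0,0,0,0],
    [-0.057,0,0,0,0,0],
    [-0.06,0,0,0,0,0],
    [-0.06,0,0,0,0,0]
  ]
}}

```text
clock: 17.0
tool_pos: [0.5303, -0.2942, 0.0449]
eef_rot: [-0.024, 1.0, 0.0, 0.001]
contact_force: [-0.1, -0.6, 0.2]
opening: 0.007
```

Emit:
{"fn": "carry_out", "kwargs": {
  "commands": [
    [-0.001,0,0,0,0,0],
    [-0.002,0,0,0,0,0],
    [-0.003,0,0,0,0,0],
    [-0.003,0,0,0,0,0]
  ]
}}

```text
clock: 17.4
tool_pos: [0.5325, -0.2942, 0.0448]
eef_rot: [-0.024, 1.0, 0.0, 0.0]
contact_force: [-1.2, 1.1, 0.4]
opening: 0.005
```

Emit:
{"fn": "carry_out", "kwargs": {
  "commands": [
    [-0.001,0,0,0,0,0],
    [-0.002,0,0,0,0,0],
    [-0.002,0,0,0,0,0],
    [-0.002,0,0,0,0,0]
  ]
}}

```text
clock: 17.8
tool_pos: [0.5346, -0.2942, 0.0447]
eef_rot: [-0.024, 1.0, 0.0, 0.0]
contact_force: [-0.4, -0.4, 0.4]
opening: 0.005
```

Emit:
{"fn": "carry_out", "kwargs": {
  "commands": [
    [-0.001,0,0,0,0,0],
    [-0.002,0,0,0,0,0],
    [-0.003,0,0,0,0,0],
    [-0.003,0,0,0,0,0]
  ]
}}

```text
clock: 18.2
tool_pos: [0.5347, -0.2943, 0.0444]
eef_rot: [-0.024, 1.0, 0.0, -0.003]
contact_force: [-6.2, 1.0, 5.1]
opening: 0.004
```

Emit:
{"fn": "carry_out", "kwargs": {
  "commands": [
    [-0.001,0,0,0,0,0],
    [-0.002,0,0,0,0,0],
    [-0.002,0,0,0,0,0],
    [-0.002,0,0,0,0,0]
  ]
}}

```text
clock: 18.6
tool_pos: [0.5347, -0.2942, 0.0442]
eef_rot: [-0.023, 1.0, 0.0, -0.005]
contact_force: [-10.4, 1.0, 6.8]
opening: 0.004
```

Stopped at the predicted 0.535. Back off, raise and check.

Emit:
{"fn": "carry_out", "kwargs": {
  "commands": [
    [0.01,0,0,0,0,0],
    [0.03,0,0,0,0,0],
    [0.06,0,0,0,0,0],
    [0.09,0,0,0,0,0],
    [0.105,0,0,0,0,0],
    [0.105,0,-0.03,0,0,0],
    [0.105,0,-0.07,0,0,0],
    [0.105,0,-0.11,0,0,0],
    [0.105,0,-0.15,0,0,0],
    [0.105,0.03,-0.17,0,0,0],
    [0.105,0.06,-0.17,0,0,0],
    [0.105,0.06,-0.17,0,0,0]
  ]
}}

```text
clock: 19.8
tool_pos: [0.4332, -0.2351, 0.2162]
eef_rot: [-0.027, 1.0, 0.0, 0.002]
contact_force: [0.5, 0.4, 0.1]
opening: 0.001
```

```bash
python3 -c "
from h import *
import cv2
show([],182.7)
ims=[]
for c in ('scene','side'):
  p=r.snapshot(c);ims.append(p['img'])
  for n in('drawer_left_front','drawer_mid_front','drawer_right_front','case','lid_hinge','lid_edge','mug','hammer','bottle','block','mandrel','tin','ringbox','loupe'): print(n,[(np.round(d['xyz'],3),d['p']) for d in r.spot_point(p,n)[:1]])
a=cv2.resize(ims[0][130:330,150:430],(800,570));cv2.imwrite('pics/f1.png',a)
cv2.imwrite('pics/f2.png',cv2.resize(ims[1][120:330,200:440],(685,600)))
"
```

```text
t 19.8 pos [ 0.4332 -0.2351  0.2162] F [0.49 0.37 0.12] xdir -176.9 op 0.0008523698340921156
drawer_left_front [(array([ 0.538, -0.128,  0.054]), 0.37)]
drawer_mid_front [(array([ 0.513, -0.212,  0.053]), 0.63)]
drawer_right_front [(array([ 0.546, -0.293,  0.051]), 0.38)]
case [(array([0.542, 0.213, 0.003]), 0.81)]
lid_hinge [(array([0.607, 0.209, 0.056]), 0.78)]
lid_edge [(array([0.48 , 0.217, 0.062]), 0.8)]
mug []
hammer [(array([0.306, 0.376, 0.001]), 0.86)]
bottle [(array([ 0.488, -0.451,  0.002]), 0.82)]
block [(array([ 0.365, -0.024, -0.001]), 0.6)]
mandrel [(array([ 0.583, -0.488, -0.001]), 0.87)]
tin [(array([ 0.371, -0.401,  0.006]), 0.56)]
ringbox [(array([ 0.67 , -0.162,  0.078]), 0.96)]
loupe [(array([ 0.664, -0.272,  0.07 ]), 0.49)]
drawer_left_front [(array([0.302, 0.379, 0.   ]), 0.66)]
drawer_mid_front [(array([ 0.512, -0.213,  0.058]), 0.92)]
drawer_right_front [(array([ 0.544, -0.29 ,  0.052]), 0.97)]
case [(array([0.546, 0.218, 0.004]), 0.86)]
lid_hinge [(array([0.61 , 0.208, 0.056]), 0.76)]
lid_edge [(array([0.478, 0.219, 0.06 ]), 0.71)]
mug [(array([ 0.559,  0.472, -0.   ]), 0.8)]
hammer [(array([0.304, 0.378, 0.002]), 0.76)]
bottle [(array([ 0.479, -0.454,  0.002]), 0.65)]
block [(array([ 0.363, -0.027, -0.004]), 0.54)]
mandrel [(array([ 0.586, -0.485, -0.009]), 0.69)]
tin [(array([ 0.372, -0.401, -0.003]), 0.95)]
ringbox [(array([ 0.671, -0.161,  0.072]), 0.65)]
loupe [(array([ 0.664, -0.278,  0.077]), 0.6)]
```

View pics/f1.png

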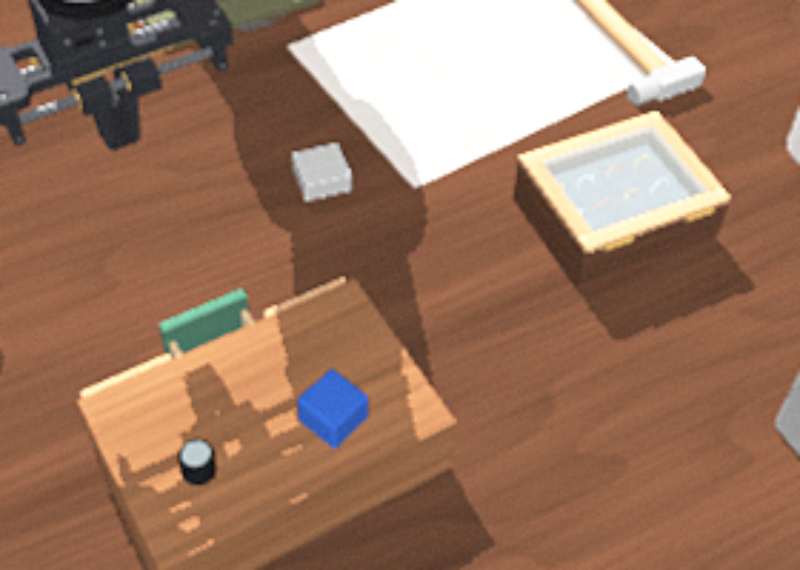

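View pics/f2.png

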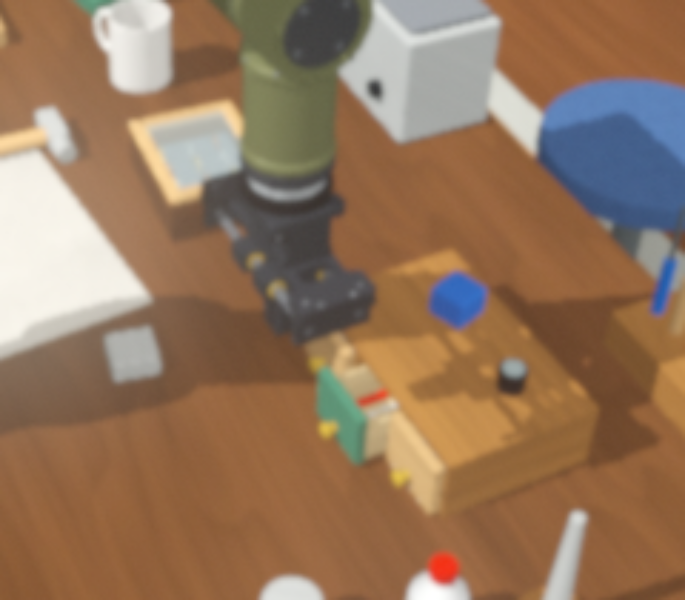

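Both pale drawers are flush and the lid lies shut. The green drawer is still part open and the bystanders are in place, so I am handing in.

```bash
python3 -c "
from plant import r
print(r.finish_job())"
```

```text
the job is handed in; nothing more can be done
None
```

I pushed the glazed lid over and down until it lay shut, then pushed both pale drawers home with the closed fingertips. I handed in at about 21 s; no verdict is reported.

- **Lid:** it met firm resistance (about 11 N) as it shut. Afterwards its free edge measured about 61 mm above the bench, where fully shut would be 63.5 mm, which is within camera error.
- **Pale drawers:** both met a firm stop, with force rising to about 10 N. The two stops were 7.5 mm apart in x, which fits the chest's slight turn of 2.7°. In the last pictures both fronts are flush.
- **Green drawer, case and bystanders:** the green drawer's front read 0.512–0.513 m against 0.510 m at the start. The case and bystanders read within about 10 mm of where they started, and most within 5 mm, about the detector's own error.
- **Disagreements:** three detector reports were plainly wrong and I ignored them. One, midway through the lid push, placed the case on the chest. In the final check, one put the left drawer front at the hammer and one picture missed the mug. The other camera and the pictures contradicted each of them.

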